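# Refit a dishwasher basket roller

### The arm

A 6-joint arm with a two-finger parallel gripper is mounted at the origin on the work surface. World frame = base frame: x ahead of the robot, y to its left, z up, the work surface at z = 0. Lengths are in m, angles in rad, forces in N, time in s.
With the tool pointing down it reaches from about 0.4 to 0.825 m from the base axis. Payload 7 kg.
Tool frame: the origin (TCP) lies between the finger pads; the fingertips stand 22 mm ahead of it and the grasp point (between the pads) lies 3 mm ahead of it; z points along the fingers, y is the direction in which the jaws open and shut (so a half turn about z gives the same grasp; the last joint's range is limited). The gripper opens to 88 mm and grips with 3 to 60 N. Pads are 19 mm wide; open, the fingers measure 130 mm over their backs; the gripper's body (78 mm by 193 mm) begins 47 mm behind the grasp point.
Start: joints at [-1.03, 0.359, 0.012, 0, -1.224, -0.288], TCP at [0.169, -0.654, 0.249] pointing down, gripper open.
Joint ranges: [-3.07, 3.07], [-1.43, 2.12], [-1.02, 1.25], [-3.03, 1.67], [-3.05, -0], [-3.03, 3.03]. Speed limits (rad/s): [2.39, 2.39, 3.01, 3.14, 3.14, 3.14].

### API

Orientations are given as [roll, pitch, yaw] about the fixed x, y, z axes, in that order (R = Rz(yaw) Ry(pitch) Rx(roll)).
In Python, from station import arm, optics gives the robot as it stands. The module is installed in compiled form; this text tells all that it offers.
- The arm moves only by the tool jog_arm, never from a script. Its argument "motion" is a list that holds one entry, the list of rows, each a list of 7 numbers: the shift along the tool's x, y, z in m, then the turn, a rotation vector about the tool's x, y, z in degrees, then the finger opening in m, from 0 to 0.0876. In form: [[[x, y, z, rx, ry, rz, grip], ...]]. A call has 1 to 8 rows; each row is the pose to reach, as a shift and turn from the pose measured when the call began, along the tool's axes at that moment; what a row does not reach only later rows make up. A row lasts 1/10 s, in which the tool goes at most 50 mm and 8.59 degrees, less where a joint would pass 70% of its speed; a pose out of reach is approached as far as the arm can. A call with a gripper value outside its range is refused whole. The fingers move at their own pace and stop on an object; "newtons" is the grip in N (left out, the last holds). Time passes only in rows, so rows that repeat a pose let the fingers close. It gives the time, the measured TCP pose, the force and the opening at its end, in the units of the state.
- arm.get_state(): the state, without advancing time (a new reading comes with each control period).
- optics.grab_frame(name): name is "side" or "top"; returns the picture (400x640x3 uint8, red, green, blue); there is no depth.
- optics.camera_model(name): a dict with "mtx" (3x3 intrinsics, pixels), "R" (3x3) and "t" (3): a world point X has camera coordinates R X + t. Camera axes: x right, y down, z forward; pixel columns grow to the right and rows downward; lengths in m; the calibration is good to about 2 mm. A picture is of the moment at which its call begins. camera_model takes no time and is no camera call.
- arm.job_done(): hands the job in, once; it reports no verdict.
The state is a dict: "t": time; "q": joint angles; "qd": joint speeds; "joint_efforts": joint torques, N m; "eef_pos": TCP position; "ee_rot": TCP orientation; "force": force on the tool from outside, world axes, zero at the start; "moment": the same for the moment, N m; "width": finger opening in m.
Only numpy, scipy, OpenCV 4.12 (cv2) and the standard library are available. Lean on these libraries where they do the work, as an engineer would, in place of code of your own. Each camera call takes 0.05 s, during which the arm holds its last target.

### The job

Refit the missing roller of the upturned dishwasher basket: slide the white spacer collar onto the bare axle right up to the bracket's shoulder, then the blue roller up against the collar with its hub facing outwards, then push the orange cap onto the end of the axle until it snaps fully home. The bracket sits anywhere along its bit of side wire, so feel for the axle and push gently, as the plastic breaks if forced; leave the old roller, the screwdriver and the crockery where they are.

Things in the scene. Friction and masses are not known exactly. Their poses are not given: they have to be found in the camera images.
- shoulder (a point): Nominal middle of the shoulder face (24 mm across) where the bare, level axle leaves its dark bracket, 135 mm above the worktop; the collar seats on it. y points out along the axle, x along the basket's side wire, z up. Fixed to the basket, NOT to the bracket: the bracket sits up to 20 mm either way along x from here, unmeasured (see or feel), and slides along x only, when pushed over about 4 N
- axle_end (a point): Nominal middle of the axle's free end, y = 51.5 mm from shoulder; true place off along x like the bracket's. y from shoulder, mm: 0-36.5 steel journal 16 across, its last 2 tapered to 14; 36.5-51.5 white nose 7 across with springy barbs at top and bottom, 13.4 over their tips at y 44. Behind the shoulder: 24 mm boss, 18 long, then bracket plate 40 wide, 91-143 above the worktop
- basket: Upturned dishwasher basket, light-grey wire, 480 x 360 mm, wire floor now uppermost at 128 mm, fixed. Origin on the worktop straight below shoulder, same axes; it reaches x -112 to 392, y -402 to -18 mm. Three other corners still carry rollers (tops at 159 mm). It breaks if pushed with over 30 N anywhere, bracket and axle included
- collar: White spacer collar: ring 40 mm across, 10 mm wide, bore 18.6 mm. Origin at its centre, y its axis. Stands on edge in the wire drainer. Seated, its centre is at y = 5 mm from shoulder
- roller: Blue roller: tread 48 mm across, 14 mm wide; hub 26 mm across stands out 11 mm on its +y side only; bore 18.6 mm right through. Origin at the centre of the tread, y its axis towards the hub. Stands on edge in the drainer, hub to the drainer's +y. Seated, its origin is at y = 17 mm from shoulder, hub end at 35 mm
- cap: Orange end cap, 40 mm across, 18 mm long; closed end to its +y, mouth to -y: 9.4 mm across for 5 mm, then a wider groove the barbs spring into; 15 mm deep. Origin at its centre, y its axis. Stands on edge in the drainer, mouth to the drainer's -y. Pushing it over the barbs takes 8 to 12 N; home, it stops on the nose's end, centre at y = 45.5 mm from shoulder
- drainer: Wire drainer on a grey drip tray (100 x 205 x 4 mm), fixed; origin mid-underside. Three places along its y at -55, 0, 55 mm; which part is where varies. Parts stand on two wires with their axes along its y, between 18 mm wide, 10 mm high loops: centres of collar and cap about 40 mm, of the roller 44 mm above the worktop. Beside the parts nothing is wider than 22 mm above the tray
- old_roller: Old yellowed roller, 48 mm across, lying on its side on the worktop, 25 mm high; to be left alone
- screwdriver: Screwdriver lying on the worktop; to be left alone
- tumbler: Clear glass tumbler, 68 mm across, 120 mm high; to be left alone
- mug: Greenish clear mug, 76 mm across, 95 mm high; to be left alone
- bowl: Clear glass bowl, 120 mm across, 55 mm high; to be left alone
Things that resemble listed ones, but are neither listed nor needed, are in the scene too. There is more than one size of the roller; the one meant has the size given above.

How it is judged:
On the way, in this order (a step that is already met when the one before it is completed fails the run):
1. the collar is on the axle against the shoulder, and let go (y of collar in the frame of shoulder between 0.003 and 0.0072 m and x of collar in the frame of shoulder between -0.024 and 0.024 m and z of collar in the frame of shoulder between -0.004 and 0.004 m and angle between the y axis of collar and the y axis of shoulder, either way round below 0.15 rad and contact force between the fingers and collar below 0.05 N and linear speed of collar below 0.02 m/s), for 0.2 s.
2. the roller is on the axle against the collar, hub outwards, and let go (y of collar in the frame of shoulder between 0.003 and 0.0072 m and x of collar in the frame of shoulder between -0.024 and 0.024 m and z of collar in the frame of shoulder between -0.004 and 0.004 m and angle between the y axis of each of collar, roller and the y axis of shoulder, either way round below 0.15 rad and y of roller in the frame of shoulder between 0.0145 and 0.0195 m and x of roller in the frame of shoulder between -0.024 and 0.024 m and z of roller in the frame of shoulder between -0.004 and 0.004 m and contact force between the fingers and roller below 0.05 N and linear speed of roller below 0.02 m/s), for 0.2 s.
3. the cap is snapped fully home on the axle's end (y of collar in the frame of shoulder between 0.003 and 0.0072 m and x of collar in the frame of shoulder between -0.024 and 0.024 m and z of collar in the frame of shoulder between -0.004 and 0.004 m and angle between the y axis of each of collar, roller, cap and the y axis of shoulder, either way round below 0.15 rad and y of roller in the frame of shoulder between 0.0145 and 0.0195 m and x of roller in the frame of shoulder between -0.024 and 0.024 m and z of roller in the frame of shoulder between -0.004 and 0.004 m and y of cap in the frame of shoulder between 0.0435 and 0.047 m and x of cap in the frame of shoulder between -0.024 and 0.024 m and z of cap in the frame of shoulder between -0.004 and 0.004 m), for 0.2 s.
At the end, for the whole second after the job is handed in: Collar, roller (hub outwards) and cap are on the axle, let go and at rest: centres at y 3 to 7.2, 14.5 to 19.5 and 43.5 to 47 mm from shoulder (within about 2 mm of home), within 4 mm of its height and 24 mm along its x, axes within 0.15 rad of the axle's (all of step 3 and contact force between the fingers and collar below 0.05 N and linear speed of each of collar, roller, cap below 0.02 m/s and contact force between the fingers and roller below 0.05 N and contact force between the fingers and cap below 0.05 N); the robot touches nothing.
It fails at once if the basket, bracket or axle is pushed with more than 30 N (contact force between anything else and basket above 30 N).
It fails at once if the old roller, the screwdriver or a piece of crockery is moved by more than 30 mm (distance of any of old_roller, screwdriver, tumbler, mug, bowl from where it was at the start of the episode above 0.03 m).
It also fails if it takes over 72 s, if anything falls off the work surface, if the arm or the gripper's body presses on something with over 40 N, if the wrist force passes 120 N, or if a joint passes its speed limit or range.

## Working session

There is one attempt and no reset: what is moved stays moved. The work goes in short steps, Python scripts to look and compute and a tool call to move; the robot and the scene stay as the last step left them, time stands still between calls to the robot, and variables do not carry over. Pictures are saved under pics/ and viewed, and the job is handed in when it is done.

Besides the shell and the picture viewer there is one more tool, called after ">>>" by a JSON object that holds its "name" and its "arguments". jog_arm: Moves the arm, as the interface text tells. Its arguments: {"type":"object","properties":{"motion":{"type":"array","items":{"type":"array","items":{"type":"array","items":{"type":"number"}}}},"newtons":{"type":"number"}},"required":["motion"]}

```bash
mkdir -p pics; python3 - <<'E'
from station import arm, optics
import cv2
print(arm.get_state())
for n in("side","top"):
    f=optics.grab_frame(n); cv2.imwrite(f"pics/{n}0.png",f[:,:,::-1]); print(n,optics.camera_model(n))
E
```

```text
{'t': 0.0, 'q': array([-1.02989864e+00,  3.59417265e-01,  1.10828374e-02, -3.29526564e-04,
       -1.22409256e+00, -2.88067774e-01]), 'qd': array([ 1.03664668e-03,  3.83108493e-04,  2.23014528e-06, -2.54582920e-03,
        7.66334479e-04, -2.73295696e-03]), 'joint_efforts': array([-4.18003274e-04, -5.82716525e+01,  2.93052506e+01,  6.99727044e+00,
        6.98545278e-03, -1.88494473e-04]), 'eef_pos': array([ 0.16869266, -0.65313097,  0.24761716]), 'ee_rot': array([ 3.13994117e+00, -1.66302151e-04, -2.88887483e+00]), 'force': array([ 0.24755729, -0.20645903, -0.11558767]), 'moment': array([0.03248933, 0.06603808, 0.07287724]), 'width': 0.08788326660142885}
side {'mtx': array([[375.39466356,   0.        , 317.57718471],
       [  0.        , 375.39466356, 198.70776572],
       [  0.        ,   0.        ,   1.        ]]), 'R': array([[-0.93308632, -0.35949828, -0.01053146],
       [-0.25461047,  0.68096233, -0.68663223],
       [ 0.25401463, -0.63800572, -0.72692865]]), 't': array([0.61424716, 0.10484261, 0.83563477])}
top {'mtx': array([[404.26219502,   0.        , 321.09874684],
       [  0.        , 404.26219502, 196.37115341],
       [  0.        ,   0.        ,   1.        ]]), 'R': array([[ 0.02829595, -0.99958268,  0.00581482],
       [-0.99503097, -0.02872167, -0.09533331],
       [ 0.09546054, -0.00308838, -0.99542842]]), 't': array([0.15400503, 0.62570758, 0.8788786 ])}
```

View pics/side0.png

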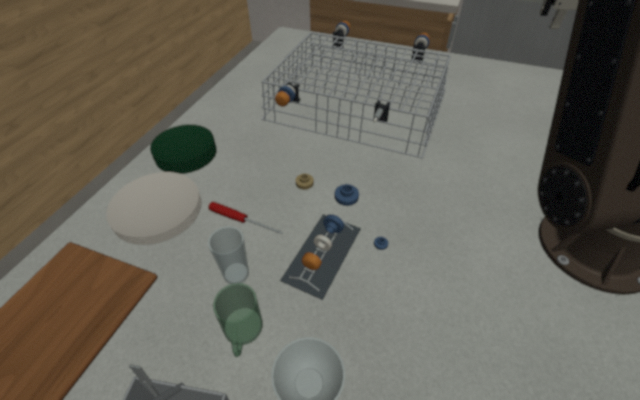

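View pics/top0.png

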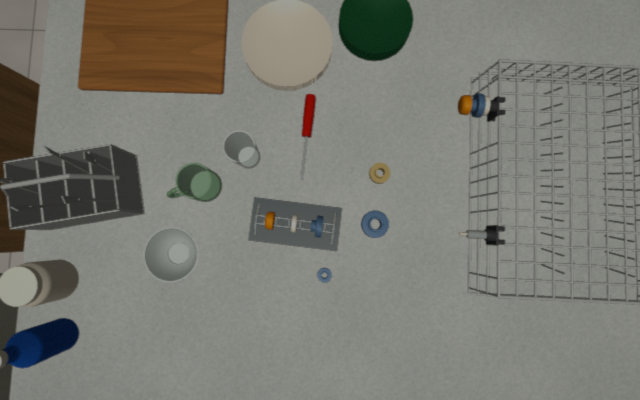

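```bash
cat > h.py <<'E'
import numpy as np, cv2
from station import arm, optics
def proj(n,X):
    c=optics.camera_model(n); p=c['mtx']@(c['R']@np.asarray(X,float)+c['t']); return p[:2]/p[2]
def ray(n,uv):
    c=optics.camera_model(n); d=c['R'].T@(np.linalg.inv(c['mtx'])@np.array([*uv,1.])); o=-c['R'].T@c['t']; return o,d
def onz(n,uv,z):
    o,d=ray(n,uv); return o+d*(z-o[2])/d[2]
def tri(a,b):
    o1,d1=ray('side',a);o2,d2=ray('top',b)
    A=np.stack([d1,-d2],1); s=np.linalg.lstsq(A,o2-o1,rcond=None)[0]
    p,q=o1+d1*s[0],o2+d2*s[1]; return (p+q)/2,np.linalg.norm(p-q)
def crop(n,img,x0,y0,w,h,k,name):
    c=img[y0:y0+h,x0:x0+w]; cv2.imwrite(f'pics/{name}.png',cv2.resize(c,None,fx=k,fy=k,interpolation=cv2.INTER_CUBIC))
E
python3 - <<'E'
from h import *
s=cv2.imread('pics/side0.png');t=cv2.imread('pics/top0.png')
crop('',t,240,190,110,66,7,'t1');crop('',t,450,205,70,60,8,'t2')
crop('',s,275,205,100,100,6,'s1');crop('',s,340,70,110,90,7,'s2')
E
```

```text
(no output)
```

View pics/t1.png

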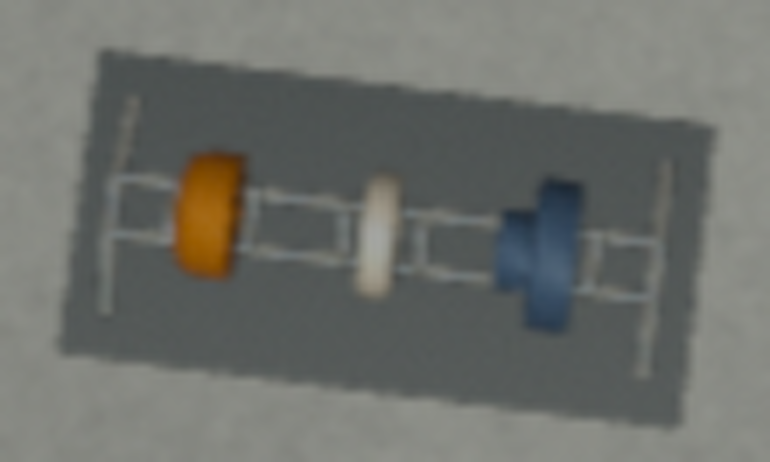

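View pics/t2.png

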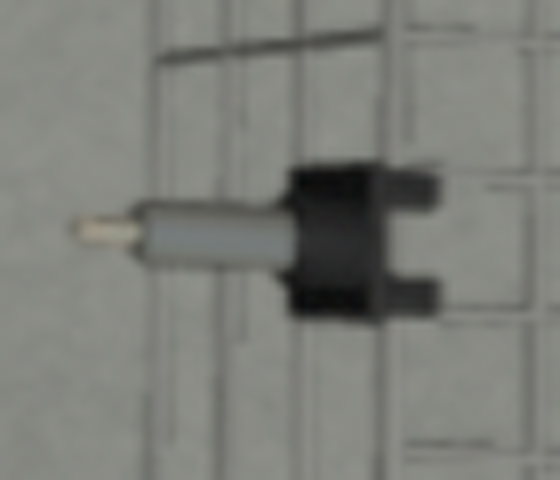

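View pics/s1.png

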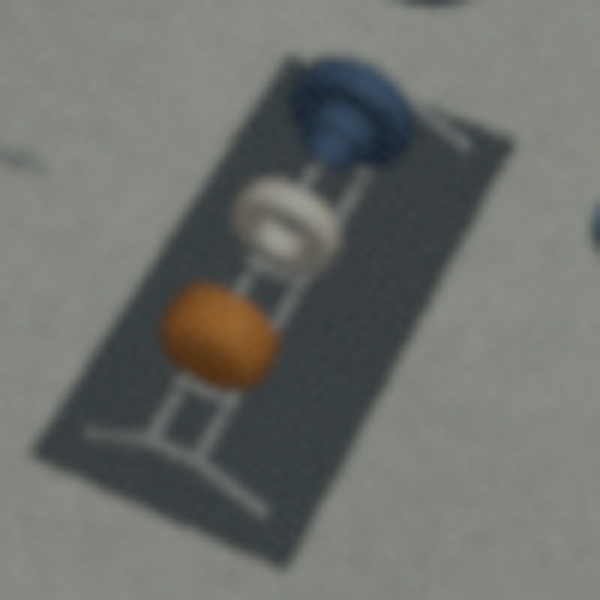

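View pics/s2.png

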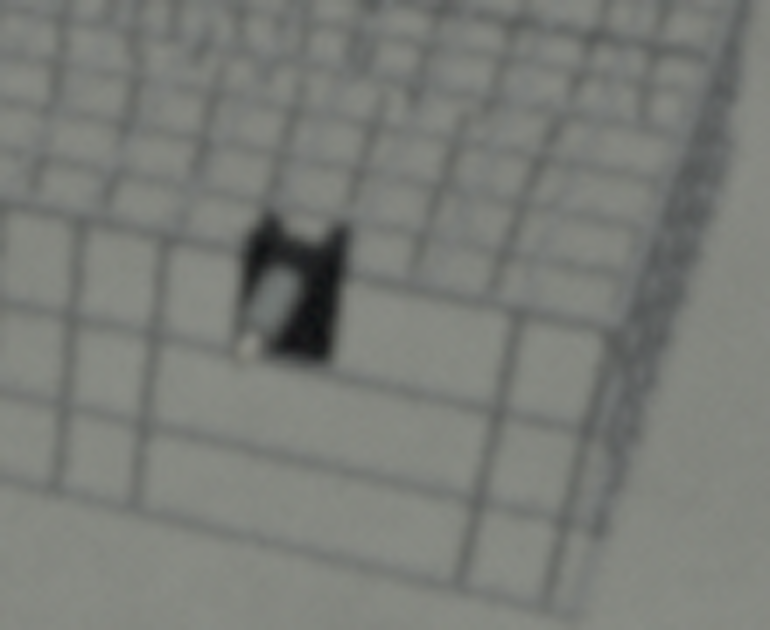

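```bash
python3 - <<'E'
from h import *
np.set_printoptions(precision=4,suppress=True)
f=lambda x0,y0,k,p:((p[0]+.5)/k-.5+x0,(p[1]+.5)/k-.5+y0)
T=lambda p:f(240,190,7,p)
# tray corners z=.004
C=[onz('top',T(p),.004) for p in [(103,50),(718,125),(683,427),(60,353)]]
for c in C: print('tray',c)
m=sum(C)/4; print('mid',m); e1=(C[0]-C[1]+C[3]-C[2])/2; print(np.degrees(np.arctan2(*e1[[1,0]])),np.linalg.norm(e1[:2]))
e2=C[3]-C[0]+C[2]-C[1]; print(np.degrees(np.arctan2(*e2[[1,0]])))
S=lambda p:f(275,205,6,p)
SC=[onz('side',S(p),.004) for p in [(290,55),(515,143),(285,570),(33,455)]]
m2=sum(SC)/4; print('mid side',m2); 
e=(SC[3]-SC[0]+SC[2]-SC[1]); print(np.degrees(np.arctan2(*e[[1,0]])))
for n,p,q in [('cap',(210,215),.05),('col',(378,236),.05),('rol',(555,256),.055)]:
    print(n,onz('top',T(p),q))
# silhouette extremes x direction approximates z center
T2=lambda p:f(450,205,8,p)
print('axle end top',onz('top',T2((75,229)),.135),'taper',onz('top',T2((138,233)),.135),'journal root',onz('top',T2((297,238)),.135))
print('plate edges',onz('top',T2((335,165)),.143),onz('top',T2((335,318)),.143))
S2=lambda p:f(340,70,7,p)
print('side axle end', onz('side',S2((243,350)),.135), tri(S2((243,350)),T2((75,229))))
E
```

```text
tray [0.6182 0.3258 0.004 ]
tray [0.5993 0.1225 0.004 ]
tray [0.5004 0.1316 0.004 ]
tray [0.5186 0.3355 0.004 ]
mid [0.5591 0.2289 0.004 ]
84.7821966547234 0.20442014953541096
174.60717168670757
mid side [0.5569 0.2329 0.004 ]
84.56808208655663
cap [0.5634 0.2828 0.05  ]
col [0.5584 0.2302 0.05  ]
rol [0.5536 0.1749 0.055 ]
axle end top [ 0.5459 -0.1015  0.135 ] taper [ 0.5453 -0.1171  0.135 ] journal root [ 0.5452 -0.1563  0.135 ]
plate edges [ 0.5632 -0.1625  0.143 ] [ 0.526  -0.1621  0.143 ]
side axle end [ 0.5449 -0.1062  0.135 ] (array([ 0.5448, -0.1005,  0.1388]), np.float64(0.002075639586990318))
```

```bash
python3 - <<'E'
from h import *
t=cv2.imread('pics/top0.png')
crop('',t,455,50,80,130,4.5,'t3');crop('',t,455,180,80,130,4.5,'t4')
a=cv2.imread('pics/t3.png');b=cv2.imread('pics/t4.png');cv2.imwrite('pics/t34.png',np.hstack([a,b]))
E
```

```text
(no output)
```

View pics/t34.png

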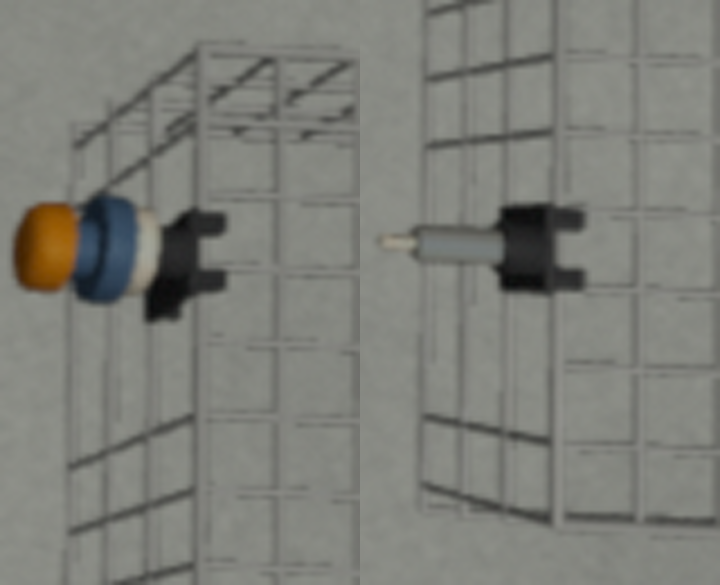

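```bash
python3 - <<'E'
from h import *
np.set_printoptions(precision=4,suppress=True)
f=lambda x0,y0,k,p:((p[0]+.5)/k-.5+x0,(p[1]+.5)/k-.5+y0)
A=onz('top',f(455,50,4.5,(203,45)),.128);B=onz('top',f(455,180,4.5,(197,520)),.128)
print(A,B,np.linalg.norm(A-B),np.degrees(np.arctan2(*(A-B)[[1,0]])))
A=onz('top',f(455,50,4.5,(74,125)),.003);B=onz('top',f(455,180,4.5,(61,505)),.003)
print(A,B,np.linalg.norm(A-B),np.degrees(np.arctan2(*(A-B)[[1,0]])))
# axis direction wire: bottom edge of t4, (557,523)->(715,520)
A=onz('top',f(455,180,4.5,(197,523)),.128);B=onz('top',f(455,180,4.5,(355,520)),.128)
print(np.degrees(np.arctan2(*(A-B)[[1,0]])))
for u in ([.5459,-.1015,.135],[.5452,-.1563,.135]): print(proj('side',u))
E
```

```text
[ 0.9072 -0.1902  0.128 ] [ 0.4271 -0.1809  0.128 ] 0.48020096324711714 -1.1093394112797808
[ 0.9189 -0.1777  0.003 ] [ 0.416  -0.1676  0.003 ] 0.502993872683529 -1.1551367355131432
92.63666042300412
[373.4093 120.5259]
[379.2497 109.0244]
```

```bash
python3 - <<'E'
from h import *
np.set_printoptions(precision=4,suppress=True)
t=cv2.imread('pics/top0.png');s=cv2.imread('pics/side0.png')
crop('',t,215,120,60,60,8,'t5');crop('',s,200,220,60,80,8,'s5')
a=cv2.imread('pics/t5.png');b=cv2.imread('pics/s5.png')[:480];cv2.imwrite('pics/t55.png',np.hstack([a,b[:480]]))
print(onz('top',(239,147),.12),onz('top',(248.5,157),0))
E
```

```text
[0.7088 0.3427 0.12  ] [0.7115 0.3441 0.    ]
```

View pics/t55.png

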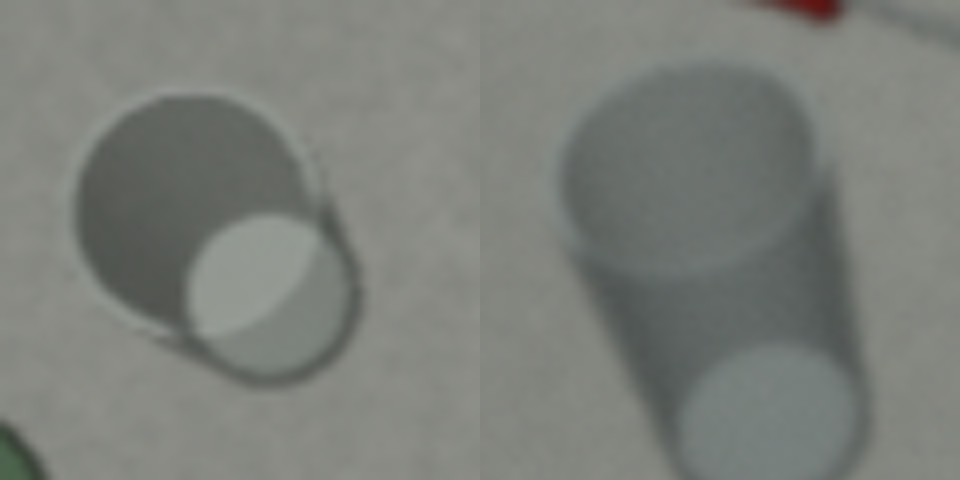

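>>> {"name": "jog_arm", "arguments": {"motion": [[[0,0,-0.03,0,0,0,0.07],[0,0,-0.03,0,0,0,0.07]]], "newtons": 20}}

```text
t: 0.3
eef_pos: [0.1689, -0.6546, 0.2811]
ee_rot: [-3.139, -0.0, -2.888]
force: [-0.1, 0.1, 1.1]
width: 0.0768
```

```bash
cat >> h.py <<'E'
from scipy.spatial.transform import Rotation as Ro
def plan(pos,yaw,tilt=0,q=True):
    """yaw deg of tool x; prints shift and rotvec in tool axes"""
    s=arm.get_state(); R0=Ro.from_euler('xyz',s['ee_rot'])
    R1=Ro.from_euler('z',yaw,degrees=True)*Ro.from_euler('x',np.pi)*Ro.from_euler('x',tilt,degrees=True)
    sh=R0.inv().apply(np.asarray(pos)-s['eef_pos']); rv=np.degrees((R0.inv()*R1).as_rotvec())
    print('t',round(s['t'],2),'pos',np.round(s['eef_pos'],4),'rot',np.round(np.degrees(s['ee_rot']),2),'F',np.round(s['force'],1),'w',round(s['width'],4))
    print('->',np.round(sh,4),np.round(rv,2))
E
python3 - <<'E'
from h import *
plan([.50,-.33,.28],-130); plan([.558,.230,.15],-95.3)
E
```

```text
t 0.3 pos [ 0.1689 -0.6546  0.2811] rot [-1.7983e+02 -2.0000e-02 -1.6550e+02] F [-0.1  0.1  1.1] w 0.0768
-> [-4.018e-01  2.314e-01  2.000e-04] [ -0.16  -0.07 -35.5 ]
t 0.3 pos [ 0.1689 -0.6546  0.2811] rot [-1.7983e+02 -2.0000e-02 -1.6550e+02] F [-0.1  0.1  1.1] w 0.0768
-> [-0.5983  0.7594  0.1286] [ -0.14  -0.12 -70.2 ]
```

>>> {"name": "jog_arm", "arguments": {"motion": [[[-0.4,0.231,0,0,0,-35.5,0.07],[-0.4,0.231,0,0,0,-35.5,0.07],[-0.4,0.231,0,0,0,-35.5,0.07],[-0.4,0.231,0,0,0,-35.5,0.07],[-0.4,0.231,0,0,0,-35.5,0.07],[-0.4,0.231,0,0,0,-35.5,0.07],[-0.4,0.231,0,0,0,-35.5,0.07],[-0.4,0.231,0,0,0,-35.5,0.07]]]}}

```text
t: 1.1
eef_pos: [0.4557, -0.3718, 0.2799]
ee_rot: [-3.139, -0.002, -2.269]
force: [1.0, -0.2, -0.2]
width: 0.0701
```

```bash
python3 - <<'E'
from h import *
plan([.558,.230,.20],-95.3)
print(arm.get_state()['q'])
E
```

```text
t 1.1 pos [ 0.4557 -0.3718  0.2799] rot [-1.7986e+02 -1.1000e-01 -1.3000e+02] F [ 1.  -0.2 -0.2] w 0.0701
-> [-0.5269  0.3086  0.0782] [ -0.1   -0.15 -34.69]
[-0.35038231  0.1964099  -0.14077675  0.00279609 -1.23193823 -0.34858821]
```

>>> {"name": "jog_arm", "arguments": {"motion": [[[-0.527,0.309,0,0,0,-34.7,0.07],[-0.527,0.309,0,0,0,-34.7,0.07],[-0.527,0.309,0,0,0,-34.7,0.07],[-0.527,0.309,0,0,0,-34.7,0.07],[-0.527,0.309,0,0,0,-34.7,0.07],[-0.527,0.309,0,0,0,-34.7,0.07],[-0.527,0.309,0,0,0,-34.7,0.07],[-0.527,0.309,0,0,0,-34.7,0.07]]]}}

```text
t: 1.9
eef_pos: [0.5217, 0.0229, 0.2789]
ee_rot: [-3.14, -0.003, -1.663]
force: [1.8, -0.1, 0.5]
width: 0.0699
```

>>> {"name": "jog_arm", "arguments": {"motion": [[[-0.18,0.1,0.08,0,0,0,0.07],[-0.18,0.1,0.08,0,0,0,0.07],[-0.18,0.1,0.08,0,0,0,0.07],[-0.18,0.1,0.08,0,0,0,0.07]]]}}

```text
t: 2.3
eef_pos: [0.4461, 0.1932, 0.2059]
ee_rot: [-3.14, -0.002, -1.663]
force: [0.6, 0.5, 0.4]
width: 0.0703
```

```bash
python3 - <<'E'
from h import *
plan([.558,.230,.09],-95.3)
E
```

```text
t 2.3 pos [0.4461 0.1932 0.2059] rot [-1.799e+02 -1.200e-01 -9.528e+01] F [0.6 0.5 0.4] w 0.0703
-> [-0.0472 -0.1078  0.116 ] [-0.1  -0.12  0.02]
```

>>> {"name": "jog_arm", "arguments": {"motion": [[[-0.047,-0.108,0.09,0,0,0,0.07],[-0.047,-0.108,0.09,0,0,0,0.07],[-0.047,-0.108,0.1,0,0,0,0.07],[-0.047,-0.108,0.1,0,0,0,0.07],[-0.047,-0.108,0.1,0,0,0,0.07]]]}}

```text
t: 2.8
eef_pos: [0.5577, 0.2291, 0.1034]
ee_rot: [3.14, -0.006, -1.664]
force: [-0.8, -0.4, 0.1]
width: 0.0702
```

```bash
python3 - <<'E'
from h import *
plan([.558,.230,.043],-95.3)
f=optics.grab_frame('side')[:,:,::-1];crop('',f,240,180,140,120,5,'s6')
f=optics.grab_frame('top')[:,:,::-1];crop('',f,220,160,140,120,5,'t6')
E
```

```text
t 2.8 pos [0.5577 0.2291 0.1034] rot [179.9   -0.33 -95.32] F [-0.8 -0.4  0.1] w 0.0702
-> [-0.0012 -0.0004  0.0604] [ 0.1  -0.33 -0.02]
```

View pics/s6.png

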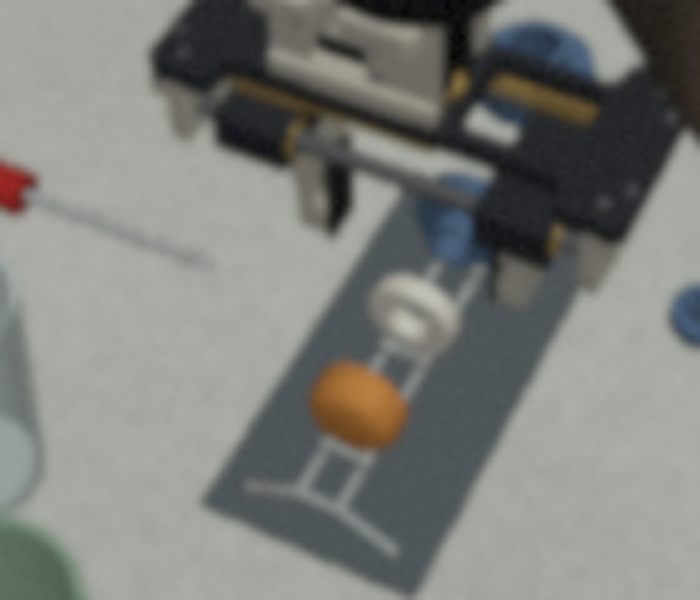

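View pics/t6.png

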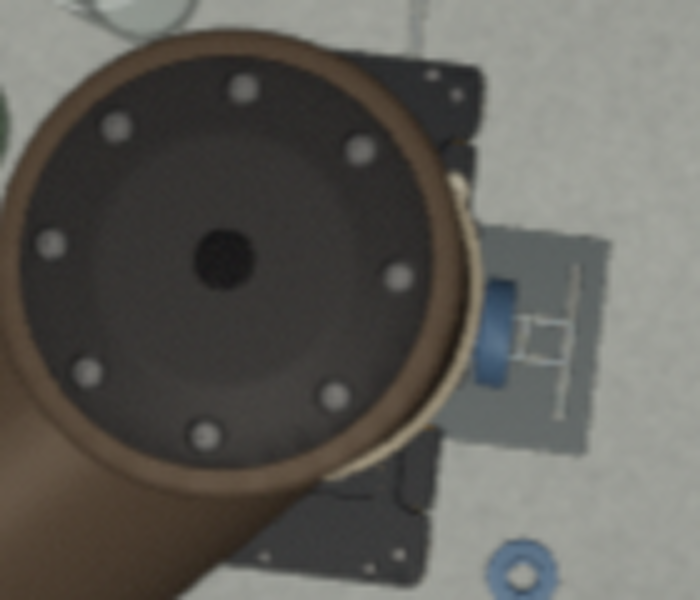

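>>> {"name": "jog_arm", "arguments": {"motion": [[[-0.001,0,0.03,0,0,0,0.07],[-0.001,0,0.0605,0,0,0,0.07],[-0.001,0,0.0605,0,0,0,0.06],[-0.001,0,0.0605,0,0,0,0.06]]]}}

```text
t: 3.3
eef_pos: [0.5583, 0.2306, 0.0485]
ee_rot: [-3.138, -0.001, -1.663]
force: [0.4, -0.2, 1.2]
width: 0.0613
```

>>> {"name": "jog_arm", "arguments": {"motion": [[[0,0,0,0,0,0,0.03],[0,0,0,0,0,0,0.03],[0,0,0,0,0,0,0.03],[0,0,0,0,0,0,0.03],[0,0,0,0,0,0,0.03]]], "newtons": 20}}

```text
t: 3.8
eef_pos: [0.5595, 0.2313, 0.0499]
ee_rot: [-3.135, 0.001, -1.662]
force: [0.7, -0.5, 6.5]
width: 0.0387
```

```bash
python3 - <<'E'
from h import *
plan([.558,.230,.043],-95.3)
f=optics.grab_frame('side')[:,:,::-1];crop('',f,240,180,140,120,5,'s7')
E
```

```text
t 3.8 pos [0.5595 0.2313 0.0499] rot [-1.7964e+02  5.0000e-02 -9.5220e+01] F [ 0.7 -0.5  6.5] w 0.0387
-> [0.0015 0.0015 0.0069] [-0.36  0.05  0.08]
```

View pics/s7.png

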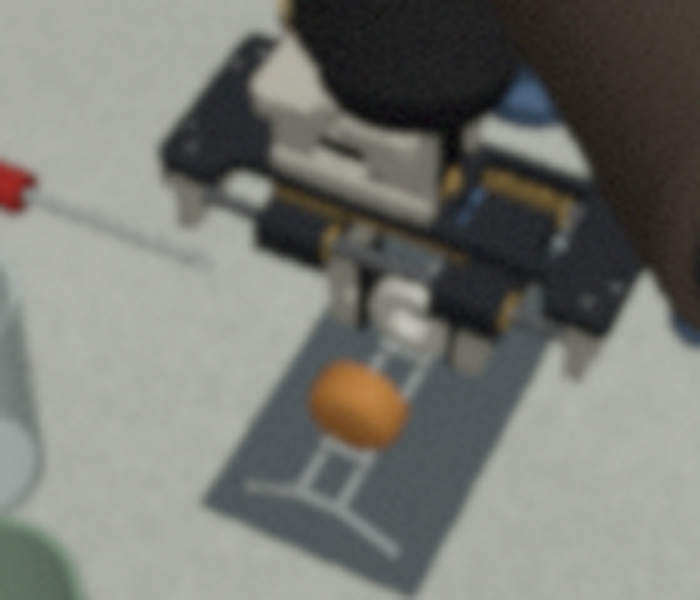

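>>> {"name": "jog_arm", "arguments": {"motion": [[[0,0,0,0,0,0,0.06],[0,0,0,0,0,0,0.06],[0.0,0.001,0.007,0,0,0,0.06],[0.0,0.001,0.007,0,0,0,0.06],[0.0,0.001,0.007,0,0,0,0.06]]]}}

```text
t: 4.35
eef_pos: [0.5581, 0.2311, 0.0422]
ee_rot: [-3.136, -0.0, -1.662]
force: [-0.6, -0.2, 0.4]
width: 0.0599
```

>>> {"name": "jog_arm", "arguments": {"motion": [[[0,0,0,0,0,0,0.06]]]}}

```text
t: 4.45
eef_pos: [0.5581, 0.2311, 0.042]
ee_rot: [-3.137, -0.0, -1.662]
force: [-0.2, -0.3, -0.6]
width: 0.0601
```

```bash
python3 - <<'E'
from h import *
plan([.558,.230,.043],-95.3)
E
```

```text
t 4.45 pos [0.5581 0.2311 0.042 ] rot [-1.7972e+02 -2.0000e-02 -9.5220e+01] F [-0.2 -0.3 -0.6] w 0.0601
-> [ 0.0011  0.     -0.001 ] [-0.28 -0.02  0.08]
```

>>> {"name": "jog_arm", "arguments": {"motion": [[[0.001,0,-0.001,-0.3,0,0,0.06],[0.001,0,-0.001,-0.3,0,0,0.045],[0.001,0,-0.001,-0.3,0,0,0.03],[0.001,0,-0.001,-0.3,0,0,0.03],[0.001,0,-0.001,-0.3,0,0,0.03],[0.001,0,-0.001,-0.3,0,0,0.03]]]}}

```text
t: 5.05
eef_pos: [0.5589, 0.2306, 0.0436]
ee_rot: [-3.14, 0.001, -1.661]
force: [3.0, 0.1, 1.8]
width: 0.0392
```

```bash
python3 - <<'E'
from h import *
plan([.558,.230,.25],-91.1)
E
```

```text
t 5.05 pos [0.5589 0.2306 0.0436] rot [-1.7992e+02  4.0000e-02 -9.5190e+01] F [3.  0.1 1.8] w 0.0392
-> [ 0.0006  0.0006 -0.2064] [-0.08  0.04 -4.09]
```

>>> {"name": "jog_arm", "arguments": {"motion": [[[0,0,-0.03,0,0,0,0.03],[0,0,-0.08,0,0,0,0.03],[0,0,-0.13,0,0,0,0.03],[0,0,-0.13,0,0,-4.1,0.03]]]}}

```text
t: 5.45
eef_pos: [0.5615, 0.2323, 0.1811]
ee_rot: [-3.131, 0.006, -1.588]
force: [0.2, 0.8, -0.6]
width: 0.0387
```

```bash
python3 - <<'E'
from h import *
plan([.546,-.04,.1386],-91.1)
E
```

```text
t 5.45 pos [0.5615 0.2323 0.1811] rot [-179.41    0.37  -91.  ] F [ 0.2  0.8 -0.6] w 0.0387
-> [0.2728 0.0112 0.0406] [-0.59  0.37  0.09]
```

>>> {"name": "jog_arm", "arguments": {"motion": [[[0.05,0.011,0,-0.6,0.4,0,0.03],[0.1,0.011,0,-0.6,0.4,0,0.03],[0.15,0.011,0.01,-0.6,0.4,0,0.03],[0.2,0.011,0.03,-0.6,0.4,0,0.03],[0.25,0.011,0.04,-0.6,0.4,0,0.03],[0.263,0.011,0.0406,-0.6,0.4,0,0.03],[0.263,0.011,0.0406,-0.6,0.4,0,0.03],[0.263,0.011,0.0406,-0.6,0.4,0,0.03]]]}}

```text
t: 6.25
eef_pos: [0.5459, -0.0306, 0.1385]
ee_rot: [3.141, -0.001, -1.59]
force: [-0.1, 0.4, -0.7]
width: 0.0381
```

```bash
python3 - <<'E'
from h import *
plan([.546,-.08,.1386],-91.1)
f=optics.grab_frame('side')[:,:,::-1];crop('',f,330,70,90,80,8,'s8')
f=optics.grab_frame('top')[:,:,::-1];crop('',f,410,190,110,80,6,'t8')
E
```

```text
t 6.25 pos [ 0.5459 -0.0306  0.1385] rot [ 1.7995e+02 -3.0000e-02 -9.1090e+01] F [-0.1  0.4 -0.7] w 0.0381
-> [ 0.0493 -0.001  -0.0001] [ 0.05 -0.03  0.01]
```

View pics/s8.png

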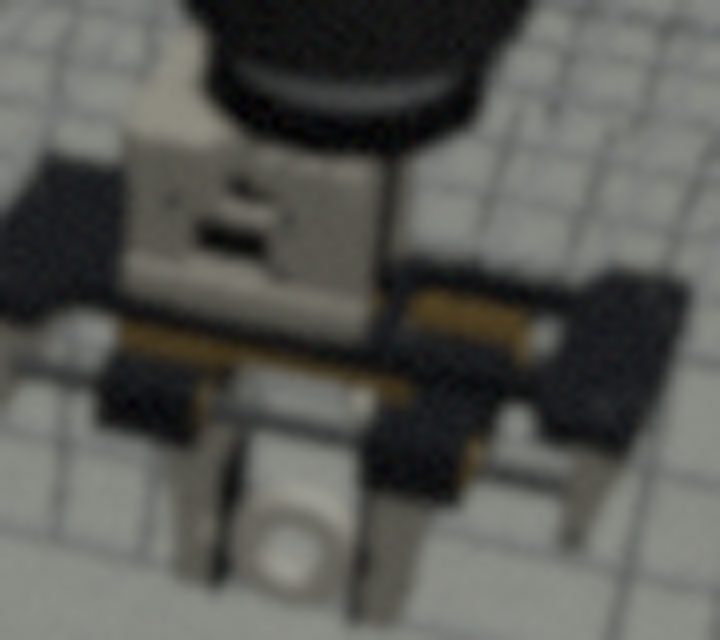

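View pics/t8.png

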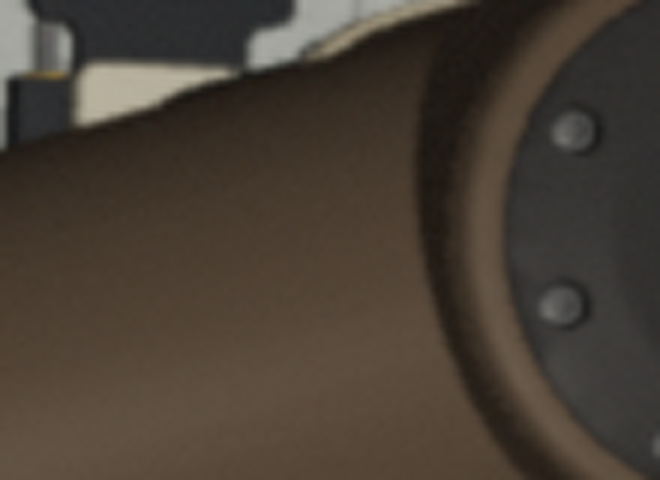

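```bash
python3 - <<'E'
from h import *
for z in (.129,.132,.135,.138): print(z,(proj('side',[.546,-.031,z])-[330,70]+.5)*8-.5)
print((proj('side',[.549,-.031,.135])-[330,70]+.5)*8-.5)
print((proj('side',[.546,-.031,.155])-[330,70]+.5)*8,(proj('side',[.546,-.031,.115])-[330,70]+.5)*8)
print((proj('side',[.566,-.031,.135])-[330,70]+.5)*8,(proj('side',[.526,-.031,.135])-[330,70]+.5)*8)
print((proj('side',[.555,-.031,.116])-[330,70]+.5)*8,(proj('side',[.537,-.031,.116])-[330,70]+.5)*8)
E
```

```text
0.129 [286.27185995 553.30035944]
0.132 [287.09412099 545.24751   ]
0.135 [287.92038479 537.15545936]
0.138 [288.75068066 529.02392058]
[278.21950051 535.01889251]
[294.03329631 482.68516532] [282.98672203 590.87027293]
[224.05776378 523.47994314] [353.51706099 551.99264724]
[254.65391625 581.82118252] [311.99874328 594.71105905]
```

```bash
python3 - <<'E'
from h import *
P=lambda X:np.round((proj('side',X)-[340,110]+.5)*14-.5)
f=cv2.imread('pics/s8.png')
f=optics.grab_frame('side')[:,:,::-1];crop('',f,340,110,50,42,14,'s9')
g=arm.get_state();print(g['eef_pos'],g['width'])
for x in(.526,.566): print('tips',x,P([x,-.0215,.1165]),P([x,-.0405,.1165]))
for z in(.129,.132,.135,.138):
  th=np.linspace(0,2*np.pi,120)
  for y in(-.026,):
    Q=np.array([P([.546+.02*np.cos(a),y,z+.02*np.sin(a)]) for a in th]);print(z,Q.min(0),Q.max(0),P([.546,y,z]))
E
```

```text
[ 0.54647088 -0.02933216  0.13884279] 0.03854611222050201
tips 0.526 [453. 525.] [482. 460.]
tips 0.566 [228. 474.] [260. 410.]
0.129 [241. 327.] [467. 521.] [353. 426.]
0.132 [242. 313.] [469. 508.] [355. 412.]
0.135 [243. 298.] [471. 494.] [356. 397.]
0.138 [244. 283.] [473. 480.] [357. 383.]
```

View pics/s9.png

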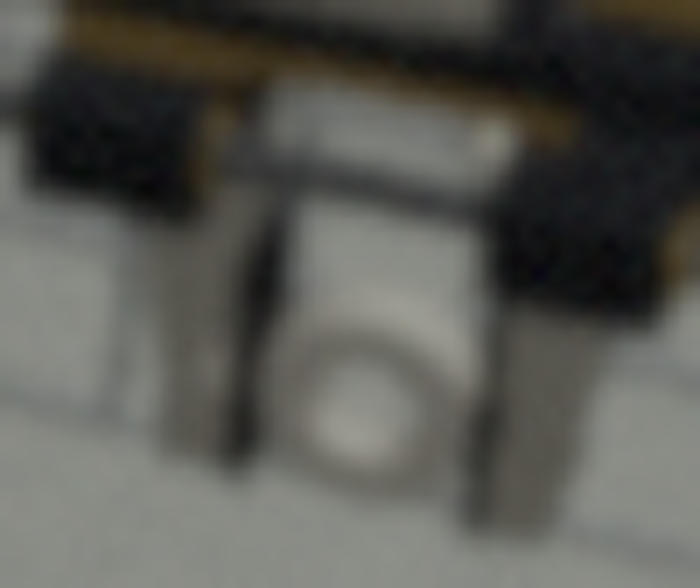

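```bash
python3 - <<'E'
from h import *
plan([.5459,-.098,.1392],-91.1)
E
```

```text
t 6.4 pos [ 0.5465 -0.0293  0.1388] rot [-1.800e+02 -2.000e-02 -9.094e+01] F [ 0.  -0.2  0.2] w 0.0385
-> [ 0.0687 -0.0006 -0.0003] [-0.   -0.02  0.16]
```

>>> {"name": "jog_arm", "arguments": {"motion": [[[0.03,-0.0005,0,0,0,0.2,0.03],[0.045,-0.0005,0,0,0,0.2,0.03],[0.055,-0.0005,0,0,0,0.2,0.03],[0.062,-0.0005,0,0,0,0.2,0.03],[0.066,-0.0005,0,0,0,0.2,0.03],[0.069,-0.0005,0,0,0,0.2,0.03]]]}}

```text
t: 7.0
eef_pos: [0.5459, -0.0984, 0.1389]
ee_rot: [-3.141, -0.0, -1.591]
force: [0.0, -0.2, -0.6]
width: 0.0388
```

```bash
python3 - <<'E'
from h import *
f=optics.grab_frame('side')[:,:,::-1];crop('',f,350,90,50,42,14,'s10')
plan([.5458,-.11,.1392],-91.1)
E
```

```text
t 7.05 pos [ 0.5458 -0.0986  0.1389] rot [-1.7999e+02 -2.0000e-02 -9.1150e+01] F [ 0.9 -1.1 -0.9] w 0.0386
-> [ 0.0114 -0.0002 -0.0003] [-0.01 -0.02 -0.05]
```

View pics/s10.png

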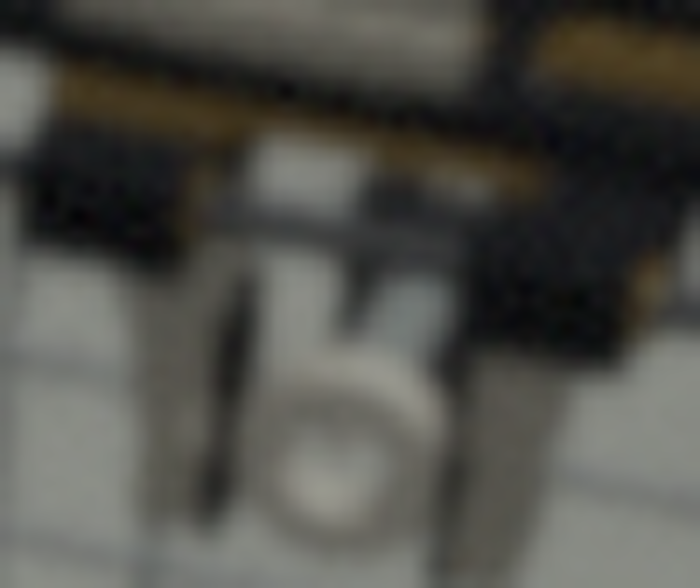

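>>> {"name": "jog_arm", "arguments": {"motion": [[[0.004,0,-0.0001,0,0,0,0.03],[0.007,0,-0.0001,0,0,0,0.03],[0.01,0,-0.0001,0,0,0,0.03]]]}}

```text
t: 7.35
eef_pos: [0.5457, -0.1087, 0.139]
ee_rot: [-3.142, -0.0, -1.591]
force: [-0.2, -0.3, -0.2]
width: 0.0387
```

>>> {"name": "jog_arm", "arguments": {"motion": [[[0.002,0,0,0,0,0,0.03],[0.004,0,0,0,0,0,0.03]]]}}

```text
t: 7.55
eef_pos: [0.5456, -0.1128, 0.139]
ee_rot: [-3.141, -0.0, -1.591]
force: [0.7, 0.1, -0.4]
width: 0.0387
```

>>> {"name": "jog_arm", "arguments": {"motion": [[[0.002,0,0,0,0,0,0.03],[0.003,0,0,0,0,0,0.03]]]}}

```text
t: 7.75
eef_pos: [0.5455, -0.116, 0.139]
ee_rot: [-3.142, -0.0, -1.591]
force: [0.3, 0.5, -0.8]
width: 0.0385
```

>>> {"name": "jog_arm", "arguments": {"motion": [[[0.003,0,0,0,0,0,0.03],[0.006,0,0,0,0,0,0.03],[0.008,0,0,0,0,0,0.03]]]}}

```text
t: 8.05
eef_pos: [0.5453, -0.1243, 0.139]
ee_rot: [-3.142, -0.0, -1.591]
force: [0.0, -0.6, -0.5]
width: 0.0384
```

>>> {"name": "jog_arm", "arguments": {"motion": [[[0.004,0,0,0,0,0,0.03],[0.008,0,0,0,0,0,0.03],[0.012,0,0,0,0,0,0.03]]]}}

```text
t: 8.35
eef_pos: [0.5451, -0.1367, 0.139]
ee_rot: [-3.142, -0.0, -1.591]
force: [-0.9, 0.3, -0.4]
width: 0.0384
```

>>> {"name": "jog_arm", "arguments": {"motion": [[[0.002,0,0,0,0,0,0.03],[0.004,0,0,0,0,0,0.03],[0.006,0,0,0,0,0,0.03]]]}}

```text
t: 8.65
eef_pos: [0.545, -0.1429, 0.139]
ee_rot: [-3.142, -0.0, -1.591]
force: [0.1, -0.3, -0.2]
width: 0.0388
```

>>> {"name": "jog_arm", "arguments": {"motion": [[[0.001,0,0,0,0,0,0.03],[0.002,0,0,0,0,0,0.03]]]}}

```text
t: 8.85
eef_pos: [0.5449, -0.1449, 0.139]
ee_rot: [-3.142, -0.0, -1.591]
force: [0.0, 0.4, -1.2]
width: 0.0388
```

>>> {"name": "jog_arm", "arguments": {"motion": [[[0.001,0,0,0,0,0,0.03],[0.002,0,0,0,0,0,0.03]]]}}

```text
t: 9.05
eef_pos: [0.5449, -0.147, 0.139]
ee_rot: [-3.141, -0.0, -1.591]
force: [-1.1, 0.4, 0.1]
width: 0.039
```

>>> {"name": "jog_arm", "arguments": {"motion": [[[0.001,0,0,0,0,0,0.03],[0.0015,0,0,0,0,0,0.03]]]}}

```text
t: 9.25
eef_pos: [0.5449, -0.1481, 0.1389]
ee_rot: [-3.141, 0.0, -1.591]
force: [-0.8, 4.9, 0.6]
width: 0.0385
```

>>> {"name": "jog_arm", "arguments": {"motion": [[[0.0008,0,0,0,0,0,0.03],[0.0015,0,0,0,0,0,0.03]]]}}

```text
t: 9.45
eef_pos: [0.5449, -0.1483, 0.139]
ee_rot: [-3.141, 0.002, -1.591]
force: [-1.6, 11.6, 3.8]
width: 0.0383
```

```bash
python3 - <<'E'
from h import *
f=optics.grab_frame('side')[:,:,::-1];crop('',f,350,80,50,42,14,'s11')
plan([.5449,-.147,.139],-91.1)
E
```

```text
t 9.5 pos [ 0.5449 -0.1483  0.1389] rot [-1.7997e+02  1.3000e-01 -9.1170e+01] F [-0.3  9.9  2.6] w 0.0386
-> [-0.0013  0.     -0.0001] [-0.03  0.13 -0.07]
```

View pics/s11.png

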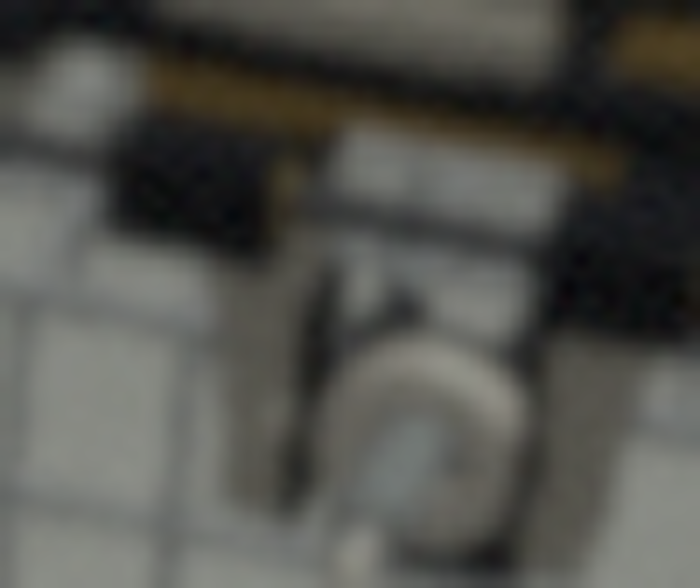

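>>> {"name": "jog_arm", "arguments": {"motion": [[[0,0,0,0,0,0,0.045],[0,0,0,0,0,0,0.06],[0,0,0,0,0,0,0.066],[0,0,0,0,0,0,0.066],[0,0,-0.04,0,0,0,0.066],[0,0,-0.09,0,0,0,0.066],[-0.05,0,-0.1,0,0,0,0.07],[-0.1,0,-0.1,0,0,0,0.07]]]}}

```text
t: 10.3
eef_pos: [0.5481, -0.0496, 0.2421]
ee_rot: [-3.136, 0.003, -1.595]
force: [1.2, 0.8, -1.0]
width: 0.0692
```

```bash
python3 - <<'E'
from h import *
plan([.5545,.174,.15],-95.3)
E
```

```text
t 10.3 pos [ 0.5481 -0.0496  0.2421] rot [-1.7968e+02  1.7000e-01 -9.1360e+01] F [ 1.2  0.8 -1. ] w 0.0692
-> [-0.2234 -0.0006  0.0928] [-0.32  0.18  3.94]
```

>>> {"name": "jog_arm", "arguments": {"motion": [[[-0.05,0,0.0,0,0,1,0.07],[-0.1,0,0.02,0,0,2,0.07],[-0.15,0,0.05,0,0,3,0.07],[-0.2,0,0.08,0,0,3.9,0.07],[-0.224,0,0.09,-0.3,0.2,3.9,0.07],[-0.224,0,0.093,-0.3,0.2,3.9,0.07],[-0.224,0,0.093,-0.3,0.2,3.9,0.07]]]}}

```text
t: 11.0
eef_pos: [0.5533, 0.1752, 0.1485]
ee_rot: [3.14, -0.002, -1.661]
force: [-0.3, -0.1, 0.5]
width: 0.0702
```

```bash
python3 - <<'E'
from h import *
plan([.5545,.175,.047],-95.3)
f=optics.grab_frame('side')[:,:,::-1];crop('',f,270,180,90,80,8,'s12');crop('',f,350,70,60,60,10,'s13')
f=optics.grab_frame('top')[:,:,::-1];crop('',f,450,205,70,60,8,'t13')
E
```

```text
t 11.0 pos [0.5533 0.1752 0.1485] rot [ 1.7991e+02 -1.2000e-01 -9.5150e+01] F [-0.3 -0.1  0.5] w 0.0702
-> [-1.000e-04 -1.300e-03  1.015e-01] [ 0.09 -0.12  0.15]
```

View pics/s12.png

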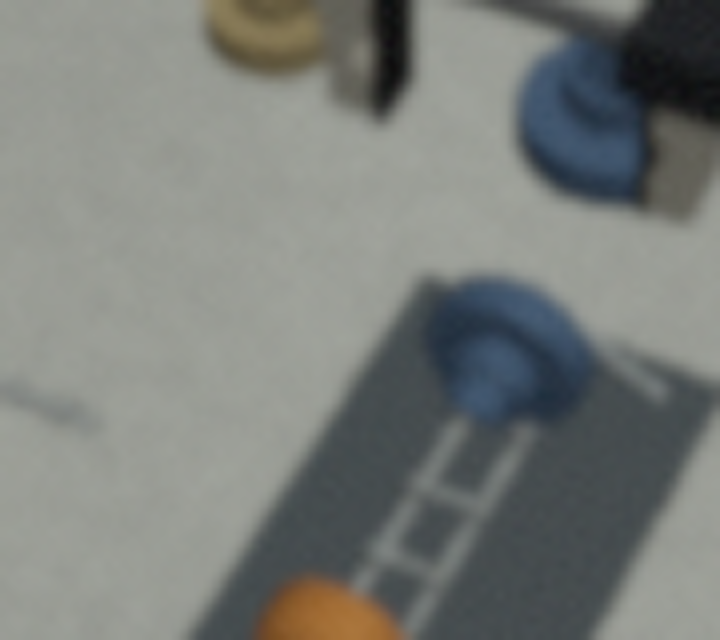

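View pics/t13.png

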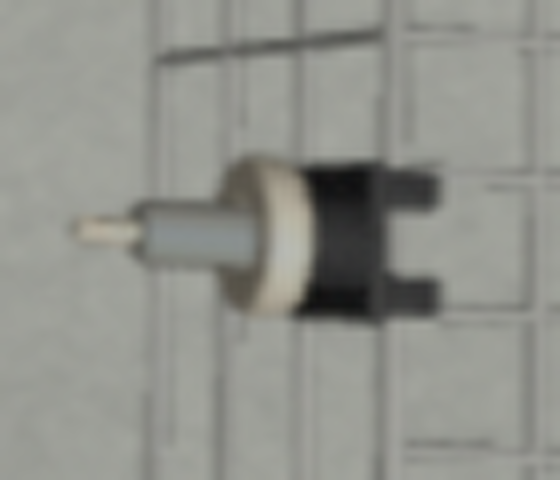

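>>> {"name": "jog_arm", "arguments": {"motion": [[[0,-0.001,0.05,0,0,0,0.07],[0,-0.001,0.085,0,0,0,0.07],[0,-0.001,0.1,0,0,0,0.07],[0,-0.001,0.102,0,0,0,0.07],[0,-0.001,0.102,0,0,0,0.07]]]}}

```text
t: 11.6
eef_pos: [0.5558, 0.1733, 0.0489]
ee_rot: [-3.14, -0.0, -1.664]
force: [0.7, 0.5, 0.3]
width: 0.0701
```

```bash
python3 - <<'E'
from h import *
plan([.5545,.175,.047],-95.3)
E
```

```text
t 11.6 pos [0.5558 0.1733 0.0489] rot [-1.7992e+02 -1.0000e-02 -9.5330e+01] F [0.7 0.5 0.3] w 0.0701
-> [-0.0015  0.0014  0.0019] [-0.08 -0.01 -0.03]
```

>>> {"name": "jog_arm", "arguments": {"motion": [[[-0.0015,0.0014,0.0019,0,0,0,0.07],[-0.0015,0.0014,0.0019,0,0,0,0.06],[-0.0015,0.0014,0.0019,0,0,0,0.04],[-0.0015,0.0014,0.0019,0,0,0,0.04],[-0.0015,0.0014,0.0019,0,0,0,0.04],[-0.0015,0.0014,0.0019,0,0,0,0.04]]], "newtons": 20}}

```text
t: 12.2
eef_pos: [0.5548, 0.1751, 0.0475]
ee_rot: [-3.14, 0.0, -1.664]
force: [-0.6, -0.3, 4.1]
width: 0.0464
```

>>> {"name": "jog_arm", "arguments": {"motion": [[[0,0,0,0,0,0,0.04]]]}}

```text
t: 12.3
eef_pos: [0.5548, 0.1752, 0.0476]
ee_rot: [-3.14, 0.0, -1.663]
force: [0.7, -1.0, 0.2]
width: 0.0464
```

>>> {"name": "jog_arm", "arguments": {"motion": [[[0,0,-0.03,0,0,0,0.04],[0,0,-0.08,0,0,0,0.04],[0.02,0,-0.12,0,0,-2,0.04],[0.05,0,-0.12,0,0,-4.2,0.04],[0.08,0,-0.12,0,0,-4.2,0.04]]]}}

```text
t: 12.8
eef_pos: [0.5474, 0.0953, 0.169]
ee_rot: [-3.137, 0.002, -1.588]
force: [1.3, 0.2, -1.4]
width: 0.0465
```

```bash
python3 - <<'E'
from h import *
plan([.5463,-.08,.139],-91.1)
E
```

```text
t 12.8 pos [0.5474 0.0953 0.169 ] rot [-1.7975e+02  1.0000e-01 -9.0980e+01] F [ 1.3  0.2 -1.4] w 0.0465
-> [ 0.1754 -0.0017  0.0297] [-0.25  0.1   0.12]
```

>>> {"name": "jog_arm", "arguments": {"motion": [[[0.05,-0.0015,0.01,0,0,0,0.04],[0.1,-0.0015,0.02,-0.2,0.1,0.1,0.04],[0.14,-0.0015,0.028,-0.2,0.1,0.1,0.04],[0.16,-0.0015,0.03,-0.2,0.1,0.1,0.04],[0.165,-0.0015,0.03,-0.2,0.1,0.1,0.04],[0.165,-0.0015,0.03,-0.2,0.1,0.1,0.04],[0.165,-0.0015,0.03,-0.2,0.1,0.1,0.04]]]}}

```text
t: 13.5
eef_pos: [0.5465, -0.0689, 0.1388]
ee_rot: [-3.14, 0.0, -1.589]
force: [-0.3, -0.2, -0.0]
width: 0.0467
```

```bash
python3 - <<'E'
from h import *
plan([.5458,-.1,.139],-91.1)
f=optics.grab_frame('side')[:,:,::-1];crop('',f,340,90,55,45,14,'s14')
E
```

```text
t 13.5 pos [ 0.5465 -0.0689  0.1388] rot [-1.7993e+02  1.0000e-02 -9.1060e+01] F [-0.3 -0.2 -0. ] w 0.0467
-> [ 0.0311  0.0001 -0.0002] [-0.07  0.01  0.04]
```

View pics/s14.png

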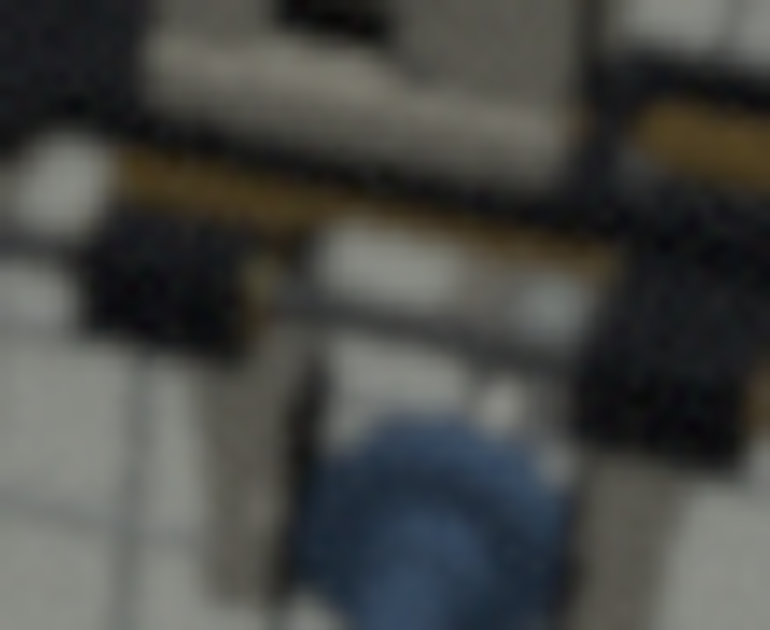

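Roller held at about (435,530) in the crop with its hub towards the camera, and the axle's nose just behind it. Advancing gently.

>>> {"name": "jog_arm", "arguments": {"motion": [[[0.012,0,0,0,0,0,0.04],[0.022,0,-0.0002,0,0,0,0.04],[0.028,0,-0.0002,0,0,0,0.04],[0.031,0,-0.0002,0,0,0,0.04]]]}}

```text
t: 13.95
eef_pos: [0.546, -0.1003, 0.1391]
ee_rot: [-3.14, 0.0, -1.589]
force: [0.2, -0.3, -1.4]
width: 0.0464
```

>>> {"name": "jog_arm", "arguments": {"motion": [[[0.003,0,0,0,0,0,0.04],[0.006,0,0,0,0,0,0.04],[0.008,0,0,0,0,0,0.04]]]}}

```text
t: 14.25
eef_pos: [0.5457, -0.1085, 0.1391]
ee_rot: [-3.14, 0.0, -1.589]
force: [-0.2, -0.7, -0.7]
width: 0.0463
```

>>> {"name": "jog_arm", "arguments": {"motion": [[[0.002,0,0,0,0,0,0.04],[0.004,0,0,0,0,0,0.04],[0.006,0,0,0,0,0,0.04]]]}}

```text
t: 14.55
eef_pos: [0.5457, -0.1146, 0.1391]
ee_rot: [-3.14, 0.0, -1.589]
force: [-0.7, -1.3, -0.9]
width: 0.0466
```

>>> {"name": "jog_arm", "arguments": {"motion": [[[0.004,0,0,0,0,0,0.04],[0.008,0,0,0,0,0,0.04],[0.012,0,0,0,0,0,0.04]]]}}

```text
t: 14.85
eef_pos: [0.5454, -0.127, 0.1391]
ee_rot: [-3.14, 0.0, -1.589]
force: [-0.2, -0.3, -0.3]
width: 0.0464
```

>>> {"name": "jog_arm", "arguments": {"motion": [[[0.002,0,0,0,0,0,0.04],[0.004,0,0,0,0,0,0.04],[0.006,0,0,0,0,0,0.04]]]}}

```text
t: 15.15
eef_pos: [0.5453, -0.1332, 0.1391]
ee_rot: [-3.14, 0.0, -1.589]
force: [0.4, -0.9, -0.9]
width: 0.0464
```

>>> {"name": "jog_arm", "arguments": {"motion": [[[0.001,0,0,0,0,0,0.04],[0.002,0,0,0,0,0,0.04]]]}}

```text
t: 15.35
eef_pos: [0.5453, -0.1353, 0.1391]
ee_rot: [-3.14, 0.0, -1.589]
force: [-0.2, 0.2, 0.7]
width: 0.0465
```

>>> {"name": "jog_arm", "arguments": {"motion": [[[0.001,0,0,0,0,0,0.04],[0.0015,0,0,0,0,0,0.04]]]}}

```text
t: 15.55
eef_pos: [0.5453, -0.1363, 0.1391]
ee_rot: [-3.14, 0.001, -1.589]
force: [-0.9, 5.8, 1.2]
width: 0.0462
```

>>> {"name": "jog_arm", "arguments": {"motion": [[[0.001,0,0,0,0,0,0.04],[0.001,0,0,0,0,0,0.04]]]}}

```text
t: 15.75
eef_pos: [0.5453, -0.1363, 0.1391]
ee_rot: [-3.14, 0.002, -1.589]
force: [-0.8, 6.0, 1.5]
width: 0.0469
```

>>> {"name": "jog_arm", "arguments": {"motion": [[[0,0,0,0,0,0,0.055],[0,0,0,0,0,0,0.07],[0,0,0,0,0,0,0.074],[0,0,0,0,0,0,0.074],[0,0,-0.04,0,0,0,0.074],[0,0,-0.09,0,0,0,0.074],[-0.05,0,-0.1,0,0,0,0.07],[-0.1,0,-0.1,0,0,0,0.07]]]}}

```text
t: 16.55
eef_pos: [0.5481, -0.0375, 0.2423]
ee_rot: [-3.135, 0.003, -1.593]
force: [1.0, 0.5, -0.8]
width: 0.0701
```

```bash
python3 - <<'E'
from h import *
plan([.564,.285,.15],-95.3)
E
```

```text
t 16.55 pos [ 0.5481 -0.0375  0.2423] rot [-179.61    0.18  -91.26] F [ 1.   0.5 -0.8] w 0.0701
-> [-0.3225 -0.0081  0.0934] [-0.38  0.2   4.04]
```

>>> {"name": "jog_arm", "arguments": {"motion": [[[-0.05,0,0,0,0,1,0.07],[-0.1,-0.002,0,0,0,2,0.07],[-0.15,-0.004,0.01,0,0,3,0.07],[-0.2,-0.006,0.03,0,0,4,0.07],[-0.25,-0.008,0.06,-0.3,0.2,4,0.07],[-0.3,-0.008,0.08,-0.3,0.2,4,0.07],[-0.322,-0.008,0.093,-0.4,0.2,4,0.07],[-0.322,-0.008,0.093,-0.4,0.2,4,0.07]]]}}

```text
t: 17.35
eef_pos: [0.5627, 0.2877, 0.1466]
ee_rot: [3.138, -0.003, -1.66]
force: [-0.4, -0.5, -0.3]
width: 0.0699
```

```bash
python3 - <<'E'
from h import *
plan([.5642,.2845,.043],-95.3)
f=optics.grab_frame('side')[:,:,::-1];crop('',f,250,200,90,80,8,'s15');crop('',f,350,70,60,60,10,'s16')
f=optics.grab_frame('top')[:,:,::-1];crop('',f,450,205,70,60,8,'t16')
E
```

```text
t 17.35 pos [0.5627 0.2877 0.1466] rot [179.8   -0.18 -95.08] F [-0.4 -0.5 -0.3] w 0.0699
-> [ 0.0027 -0.0021  0.1036] [ 0.2  -0.18  0.22]
```

View pics/s15.png

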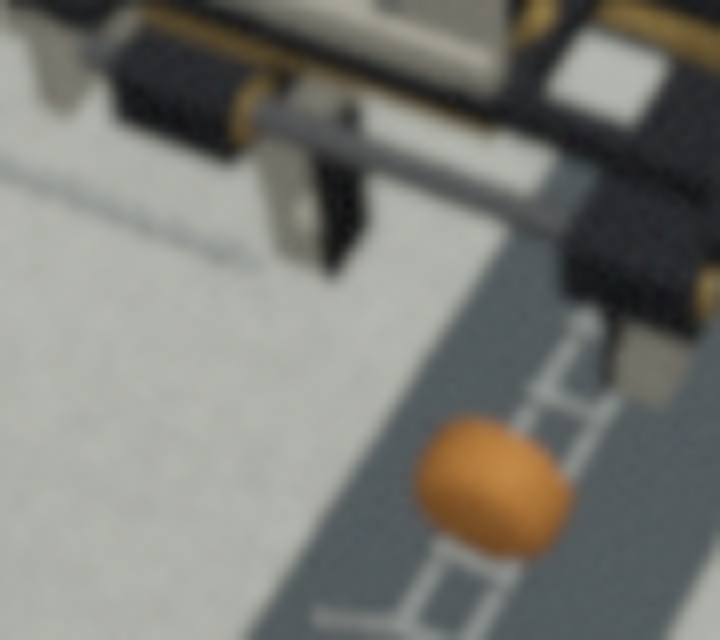

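View pics/t16.png

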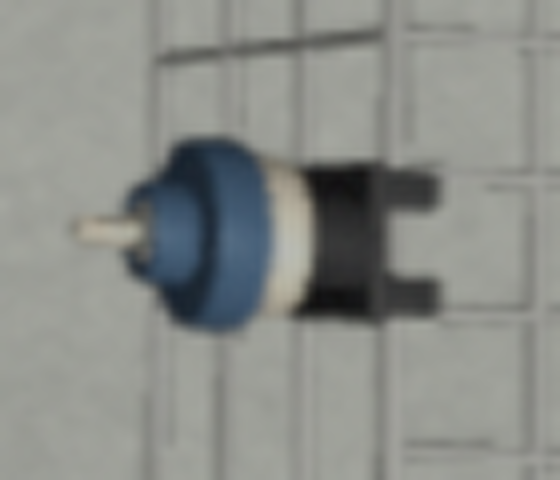

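View pics/s16.png

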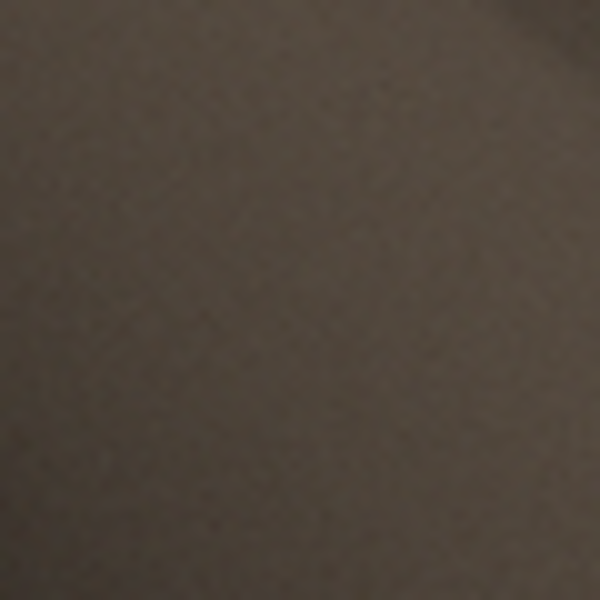

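Roller seated against the collar, hub outwards, nose at (75-135,230). Now the cap.

>>> {"name": "jog_arm", "arguments": {"motion": [[[0.0027,-0.002,0.05,0.2,-0.2,0.2,0.07],[0.0027,-0.002,0.085,0.2,-0.2,0.2,0.065],[0.0027,-0.002,0.1,0.2,-0.2,0.2,0.065],[0.0027,-0.002,0.1036,0.2,-0.2,0.2,0.065],[0.0027,-0.002,0.1036,0.2,-0.2,0.2,0.065],[0.0027,-0.002,0.1036,0.2,-0.2,0.2,0.065]]]}}

```text
t: 18.05
eef_pos: [0.5661, 0.2821, 0.0475]
ee_rot: [-3.138, 0.004, -1.665]
force: [-0.1, 0.3, -0.3]
width: 0.0648
```

```bash
python3 - <<'E'
from h import *
plan([.5642,.2845,.043],-95.3)
E
```

```text
t 18.05 pos [0.5661 0.2821 0.0475] rot [-179.77    0.2   -95.4 ] F [-0.1  0.3 -0.3] w 0.0648
-> [-0.0022  0.0021  0.0045] [-0.23  0.2  -0.1 ]
```

>>> {"name": "jog_arm", "arguments": {"motion": [[[-0.0022,0.002,0.0045,-0.2,0.2,0,0.065],[-0.0022,0.002,0.0045,-0.2,0.2,0,0.06],[-0.0022,0.002,0.0045,-0.2,0.2,0,0.06]]]}}

```text
t: 18.35
eef_pos: [0.5645, 0.2848, 0.0436]
ee_rot: [-3.14, 0.001, -1.665]
force: [0.0, -0.5, -0.4]
width: 0.0601
```

>>> {"name": "jog_arm", "arguments": {"motion": [[[0,0,0,0,0,0,0.05],[0,0,0,0,0,0,0.03],[0,0,0,0,0,0,0.03],[0,0,0,0,0,0,0.03],[0,0,0,0,0,0,0.03]]], "newtons": 45}}

```text
t: 18.85
eef_pos: [0.5646, 0.2849, 0.0437]
ee_rot: [-3.14, 0.001, -1.665]
force: [0.9, -0.4, -0.0]
width: 0.0383
```

```bash
python3 - <<'E'
from h import *
plan([.5642,.2845,.043],-95.3)
E
```

```text
t 18.85 pos [0.5646 0.2849 0.0437] rot [-1.7992e+02  5.0000e-02 -9.5370e+01] F [ 0.9 -0.4 -0. ] w 0.0383
-> [0.0005 0.0004 0.0007] [-0.08  0.05 -0.07]
```

>>> {"name": "jog_arm", "arguments": {"motion": [[[0,0,-0.03,0,0,0,0.03],[0,0,-0.08,0,0,0,0.03],[0.02,0,-0.12,0,0,0,0.03],[0.05,0.004,-0.12,0,0,-4.2,0.03],[0.1,0.008,-0.12,0,0,-4.2,0.03],[0.15,0.008,-0.12,0,0,-4.2,0.03]]]}}

```text
t: 19.45
eef_pos: [0.5415, 0.1354, 0.1638]
ee_rot: [-3.14, 0.001, -1.59]
force: [1.3, 0.3, -0.2]
width: 0.0384
```

```bash
python3 - <<'E'
from h import *
plan([.5462,-.07,.1388],-91.1)
E
```

```text
t 19.45 pos [0.5415 0.1354 0.1638] rot [-1.7991e+02  7.0000e-02 -9.1090e+01] F [ 1.3  0.3 -0.2] w 0.0384
-> [ 0.2053 -0.0085  0.0248] [-0.09  0.07  0.01]
```

>>> {"name": "jog_arm", "arguments": {"motion": [[[0.05,-0.004,0.01,0,0,0,0.03],[0.1,-0.0085,0.02,0,0,0,0.03],[0.15,-0.0085,0.025,-0.1,0,0,0.03],[0.18,-0.0085,0.025,-0.1,0,0,0.03],[0.195,-0.0085,0.025,-0.1,0,0,0.03],[0.2,-0.0085,0.025,-0.1,0,0,0.03],[0.2,-0.0085,0.025,-0.1,0,0,0.03],[0.2,-0.0085,0.025,-0.1,0,0,0.03]]]}}

```text
t: 20.25
eef_pos: [0.5465, -0.0638, 0.1387]
ee_rot: [-3.141, 0.001, -1.589]
force: [-0.4, -0.1, 0.4]
width: 0.0387
```

```bash
python3 - <<'E'
from h import *
plan([.546,-.09,.1388],-91.1)
f=optics.grab_frame('side')[:,:,::-1];crop('',f,340,90,55,45,14,'s17')
E
```

```text
t 20.25 pos [ 0.5465 -0.0638  0.1387] rot [-1.7999e+02  8.0000e-02 -9.1040e+01] F [-0.4 -0.1  0.4] w 0.0387
-> [ 0.0262  0.     -0.0002] [-0.01  0.08  0.06]
```

View pics/s17.png

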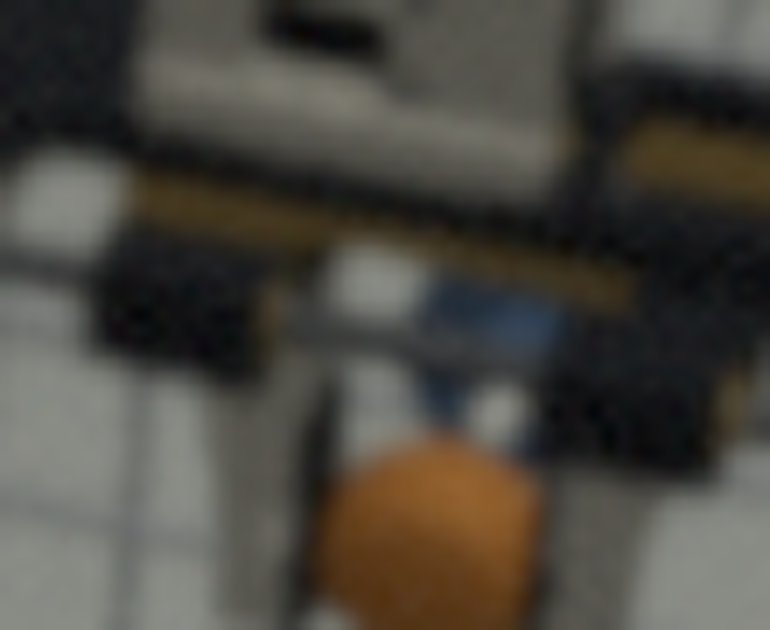

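```bash
python3 - <<'E'
from h import *
k=14
P=lambda X:((proj('side',X)-[340,90]+.5)*k-.5)
def sil(x,z,y0=-.0638):
    pts=[]
    for y,r in((y0-.009,.02),(y0+.006,.02),(y0+.009,.017)):
        for a in np.linspace(0,2*np.pi,60): pts.append(P([x+r*np.cos(a),y,z+r*np.sin(a)]))
    return np.array(pts)
f=cv2.imread('pics/s17.png').astype(int)
# orange mask
b,g,r=f[...,0],f[...,1],f[...,2]
m=((r-b)>45)&(r>80); m[:400]=0
ys,xs=np.where(m); print('meas',xs.min(),xs.max(),ys.min(), np.percentile(xs,[1,99]))
for x,z in((.5465,.135),(.5455,.135),(.5465,.133)):
    s=sil(x,z); print(x,z,s.min(0),s.max(0))
for z in(.133,.135,.137): print('nose',P([.5459,-.1018,z]))
print('nose x-1mm',P([.5449,-.1018,.135]))
E
```

```text
meas 331 538 438 [338. 531.]
0.5465 0.135 [293.32656872 424.56545372] [539.1247925  666.92426852]
0.5455 0.135 [298.82547914 425.72884938] [544.71809259 668.13318107]
0.5465 0.133 [292.49866566 434.25072397] [537.90321008 676.0553675 ]
nose [473.58428697 442.29060269]
nose [474.67317758 432.9439372 ]
nose [475.7654377  423.56834911]
nose x-1mm [480.09642492 434.07040299]
```

>>> {"name": "jog_arm", "arguments": {"motion": [[[0.01,0,0,0,0,0,0.03],[0.018,0,-0.0001,0,0,0,0.03],[0.024,0,-0.0001,0,0,0,0.03],[0.026,0,-0.0001,0,0,0,0.03]]]}}

```text
t: 20.7
eef_pos: [0.546, -0.0903, 0.1387]
ee_rot: [3.142, 0.001, -1.589]
force: [-1.9, -0.0, 0.0]
width: 0.0385
```

>>> {"name": "jog_arm", "arguments": {"motion": [[[0.001,0,0,0,0,0,0.03],[0.002,0,0,0,0,0,0.03]]]}}

```text
t: 20.9
eef_pos: [0.5459, -0.0925, 0.1386]
ee_rot: [3.142, 0.001, -1.589]
force: [0.2, -0.8, -0.1]
width: 0.0386
```

>>> {"name": "jog_arm", "arguments": {"motion": [[[0.001,0,0,0,0,0,0.03],[0.0015,0,0,0,0,0,0.03]]]}}

```text
t: 21.1
eef_pos: [0.546, -0.094, 0.1387]
ee_rot: [-3.141, 0.001, -1.589]
force: [0.4, 0.4, -0.3]
width: 0.0386
```

>>> {"name": "jog_arm", "arguments": {"motion": [[[0.001,0,0,0,0,0,0.03],[0.0015,0,0,0,0,0,0.03]]]}}

```text
t: 21.3
eef_pos: [0.546, -0.0955, 0.1387]
ee_rot: [-3.141, 0.001, -1.589]
force: [0.4, -0.9, 0.2]
width: 0.0382
```

>>> {"name": "jog_arm", "arguments": {"motion": [[[0.001,0,0,0,0,0,0.03],[0.0015,0,0,0,0,0,0.03]]]}}

```text
t: 21.5
eef_pos: [0.5461, -0.0969, 0.1387]
ee_rot: [-3.141, 0.002, -1.589]
force: [0.4, 2.3, -0.3]
width: 0.0384
```

>>> {"name": "jog_arm", "arguments": {"motion": [[[0.001,0,0,0,0,0,0.03],[0.0015,0,0,0,0,0,0.03]]]}}

```text
t: 21.7
eef_pos: [0.5463, -0.0979, 0.1388]
ee_rot: [-3.141, 0.002, -1.589]
force: [0.9, 5.9, 0.7]
width: 0.0385
```

>>> {"name": "jog_arm", "arguments": {"motion": [[[0.001,0,0,0,0,0,0.03],[0.0015,0,0,0,0,0,0.03]]]}}

```text
t: 21.9
eef_pos: [0.5466, -0.0987, 0.1387]
ee_rot: [-3.14, 0.004, -1.589]
force: [-0.0, 7.1, 0.4]
width: 0.0385
```

>>> {"name": "jog_arm", "arguments": {"motion": [[[0.001,0,0,0,0,0,0.03],[0.0015,0,0,0,0,0,0.03]]]}}

```text
t: 22.1
eef_pos: [0.5468, -0.0992, 0.1386]
ee_rot: [-3.139, 0.005, -1.589]
force: [-0.1, 8.3, -0.3]
width: 0.0385
```

>>> {"name": "jog_arm", "arguments": {"motion": [[[0.001,0,0,0,0,0,0.03],[0.0015,0,0,0,0,0,0.03]]]}}

```text
t: 22.3
eef_pos: [0.5469, -0.0995, 0.1385]
ee_rot: [-3.139, 0.007, -1.589]
force: [0.2, 10.6, 0.2]
width: 0.0385
```

>>> {"name": "jog_arm", "arguments": {"motion": [[[0.002,0.0004,0,0,0,0,0.03],[0.0025,0.0004,0,0,0,0,0.03]]]}}

```text
t: 22.5
eef_pos: [0.5469, -0.1016, 0.1386]
ee_rot: [-3.138, 0.007, -1.589]
force: [1.4, 3.6, -0.4]
width: 0.0384
```

>>> {"name": "jog_arm", "arguments": {"motion": [[[0.002,0,0,0,0,0,0.03],[0.0025,0,0,0,0,0,0.03]]]}}

```text
t: 22.7
eef_pos: [0.547, -0.1045, 0.1387]
ee_rot: [-3.138, 0.007, -1.589]
force: [2.0, 1.1, -0.7]
width: 0.0384
```

```bash
python3 - <<'E'
from h import *
plan([.546,-.1078,.1387],-91.1)
f=optics.grab_frame('side')[:,:,::-1];crop('',f,340,90,55,45,14,'s18')
E
```

```text
t 22.7 pos [ 0.547  -0.1045  0.1387] rot [-179.78    0.38  -91.03] F [ 2.   1.1 -0.7] w 0.0384
-> [ 0.0033  0.0009 -0.    ] [-0.22  0.38  0.07]
```

View pics/s18.png

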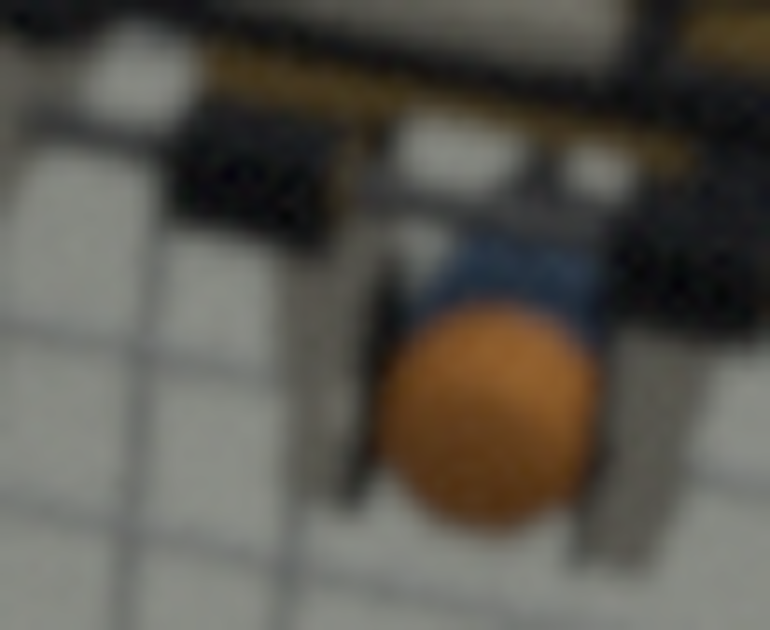

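>>> {"name": "jog_arm", "arguments": {"motion": [[[0.001,0.0003,0,0,0.2,0,0.03],[0.002,0.0003,0,0,0.2,0,0.03],[0.003,0.0003,0,0,0.2,0,0.03]]]}}

```text
t: 23.05
eef_pos: [0.5461, -0.1076, 0.1385]
ee_rot: [-3.139, 0.003, -1.589]
force: [-1.7, 7.0, 1.8]
width: 0.0382
```

>>> {"name": "jog_arm", "arguments": {"motion": [[[0.001,0,0,0,0,0,0.03],[0.0015,0,0,0,0,0,0.03]]]}}

```text
t: 23.25
eef_pos: [0.5461, -0.1078, 0.1385]
ee_rot: [-3.138, 0.005, -1.589]
force: [-0.8, 12.1, 2.9]
width: 0.0386
```

>>> {"name": "jog_arm", "arguments": {"motion": [[[0.001,0,0,0,0,0,0.03],[0.0013,0,0,0,0,0,0.03]]]}}

```text
t: 23.45
eef_pos: [0.5461, -0.1077, 0.1385]
ee_rot: [-3.138, 0.007, -1.59]
force: [-1.4, 12.2, 2.2]
width: 0.0385
```

>>> {"name": "jog_arm", "arguments": {"motion": [[[0,0,0,0,0,0,0.045],[0,0,0,0,0,0,0.06],[0,0,0,0,0,0,0.066],[0,0,0,0,0,0,0.066],[0,0,-0.04,0,0,0,0.066],[0,0,-0.09,0,0,0,0.066],[-0.05,0,-0.12,0,0,0,0.07],[-0.1,0,-0.12,0,0,0,0.07]]]}}

```text
t: 24.25
eef_pos: [0.5491, -0.0162, 0.263]
ee_rot: [-3.131, 0.008, -1.593]
force: [0.8, 1.3, -0.0]
width: 0.0697
```

>>> {"name": "jog_arm", "arguments": {"motion": [[[-0.05,0,0,0,0,0,0.07],[-0.1,0,0,0,0,0,0.07],[-0.15,0,0,0,0,0,0.07],[-0.15,0,0,0,0,0,0.07]]]}}

```text
t: 24.65
eef_pos: [0.5525, 0.1383, 0.2641]
ee_rot: [-3.131, 0.009, -1.588]
force: [0.5, -1.0, 0.5]
width: 0.0701
```

```bash
python3 - <<'E'
from h import *
plan([.546,-.1078,.1387],-91.1)
f=optics.grab_frame('side')[:,:,::-1];cv2.imwrite('pics/side9.png',f);crop('',f,350,70,60,60,8,'s19')
f=optics.grab_frame('top')[:,:,::-1];cv2.imwrite('pics/top9.png',f);crop('',f,450,205,70,60,8,'t19')
T2=lambda p:((p[0]+.5)/8-.5+450,(p[1]+.5)/8-.5+205)
print([(proj('top',[.5459,-.1533+y,.15])-[450,205]+.5)*8 for y in(0,.01,.024,.035,.0365,.0545)])
E
```

```text
t 24.65 pos [0.5525 0.1383 0.2641] rot [-179.38    0.5   -91.01] F [ 0.5 -1.   0.5] w 0.0701
-> [0.2473 0.0035 0.1232] [-0.62  0.5   0.09]
[array([310.6729004 , 235.25773268]), array([269.39252276, 234.08193571]), array([211.59451678, 232.43566395]), array([166.17731427, 231.14203701]), array([159.98375366, 230.96562463]), array([ 85.65530241, 228.848513  ])]
```

View pics/t19.png

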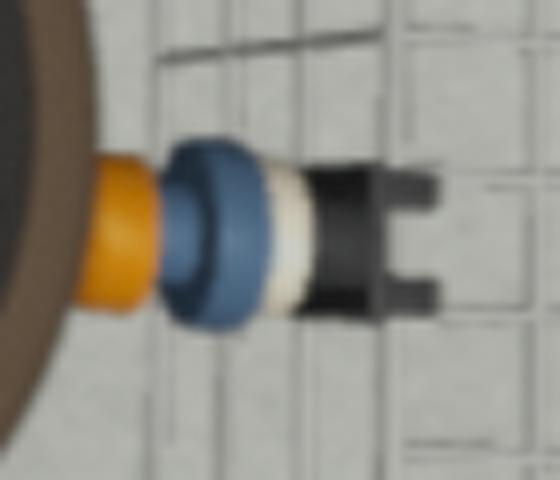

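View pics/side9.png

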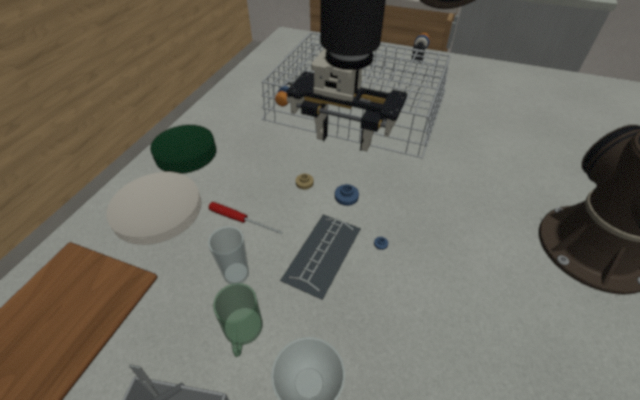

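>>> {"name": "jog_arm", "arguments": {"motion": [[[0,0,0,0,0,0,0.07],[0,0,0,0,0,0,0.07],[0,0,0,0,0,0,0.07]]]}}

```text
t: 25.05
eef_pos: [0.5522, 0.1335, 0.264]
ee_rot: [-3.132, 0.008, -1.592]
force: [-0.0, 0.2, 0.4]
width: 0.0699
```

```bash
python3 -c "
from station import arm
s=arm.get_state();print(s['t'],s['force'],s['width']);arm.job_done()"
```

```text
25.05 [-0.04897613  0.1565457   0.36733006] 0.06994005881796884
the job is handed in; nothing more can be done
```

The collar, roller and cap are all on the axle, and I handed the job in at 25 s. No verdict was reported.

- **Collar:** it slid freely onto the axle and stopped firmly against the shoulder, with readings up to 11.6 N.
- **Roller:** it went on with its hub outwards and stopped 12.0 mm out from the collar's position, as expected. The push reached about 6 N.
- **Cap:** resistance at the barbs peaked at 10.6 N and fell to about 1 N as it snapped over. It then stopped hard at 12 N, with its centre about 45.5 mm from the shoulder as felt.

**Last checks:** The final top picture shows all three parts in line and the cap's inner edge within about 0.5 mm of where it should be. The arm hid the cap's outer end. In the last side picture the gripper hid the axle, but the old roller, screwdriver and crockery were where they started. The force on the tool was near zero at the end.

**What disagreed:** My first grip on the collar closed about 6 mm too high, so I opened the fingers and took it again lower. The side camera suggested the axle's nose was several mm higher than nominal. All three parts went on at nominal height without trouble, so I took that as a reading error.

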